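# Square up a fingerboard piece and lay it on the glue-up block

## Robot

A 6-joint arm with a two-finger parallel gripper is mounted at the origin on a cart in front of the work surface, level with it; the furniture and walls round the work are solid. World frame = base frame: x ahead of the robot, y to its left, z up, the work surface at z = 0. Lengths are in m, angles in rad, forces in N, time in s.
With the tool pointing down it reaches from about 0.3 to 0.85 m from the base axis. Payload 5.4 kg.
Tool frame: the origin (TCP) lies between the finger pads; the fingertips stand 14 mm ahead of it and the grasp point (between the pads) lies 5 mm behind it; z points along the fingers, y is the line along which they close (so a half turn about z gives the same grasp; the last joint's range is limited). The gripper opens to 85 mm and grips with 20 to 120 N. Pads are 22 mm wide; open, the fingers measure 114 mm over their backs; the gripper's body (76 mm by 85 mm) begins 54 mm behind the grasp point. The pads swing forward as they close: fully open they stand 13 mm farther back than shut.
Start: joints at [-0.21, 0.158, 1.597, -0, 1.386, -0.21], TCP at [0.575, -0, 0.245] pointing down, gripper open.
Joint ranges: [-2.91, 2.91], [-0.94, 2.29], [0.18, 2.7], [-1.29, 4.43], [0.17, 2.64], [-3, 3]. Speed limits (rad/s): [2.57, 2.57, 3.14, 3.14, 3.14, 3.14].

## Interface

Orientations are given as a unit quaternion [x, y, z, w].
In Python, from station import robot gives the robot as it stands.
- The arm moves only by the shell command python3 -m inch 'ROWS' [OPENING] [FORCE]. ROWS is a JSON object of lists of equal length, an entry for each row: "xyz": the shift along the tool's x, y, z in mm, a list of three; "yaw": the turn about the tool's z in degrees. In form: {"xyz": [[dx, dy, dz], ...], "yaw": [yaw, ...]}. A call has exactly 10 rows; each row is the pose to reach, as a shift and turn from the pose commanded when the call began, along the tool's axes at that moment; what a row does not reach only later rows make up. A row lasts 1/10 s, in which the tool goes at most 50 mm and 8.59 degrees, less where a joint would pass 70% of its speed; a pose out of reach is approached as far as the arm can. A call with a gripper value outside its range is refused whole. OPENING is the closure, from -1 (fully open) to 1 (shut), set as the call begins (- or left out, the last holds). The fingers move at their own pace and stop on an object; FORCE is the grip in N (left out, the last holds). Time passes only in rows, so rows that repeat a pose let the fingers close, or fill a call up. It gives the time, the measured TCP pose, the force, the opening and the grip force at its end, in the units of the state.
- robot.get_obs(): the state, without advancing time (a new reading comes with each control period).
- robot.capture(name): name is "scene" or "side" or "wrist"; returns (picture, depth): 384x512x3 uint8, red, green, blue; 384x512 float32, m along the optical axis (not along the pixel's ray), 0 where there is no reading.
- robot.camera_model(name): a dict with "mtx" (3x3 intrinsics, pixels), "cam_to_world" (4x4, takes a point from camera to world coordinates); the wrist camera has in their place "mount" (4x4, takes a point from camera to tool coordinates, whose origin is the TCP and whose axes are the flange's). Camera axes: x right, y up, looking along -z (the intrinsics and any distortion apply to the point x, -y, -z); pixel columns grow to the right and rows downward; lengths in m; the calibration is good to about 2 mm. The wrist camera is an equidistant fisheye: a pixel r from the principal point sees the ray r / f radians off the axis. A picture is of the moment at which its call begins: read the wrist's pose just before it. camera_model takes no time and is no camera call.
- robot.finish_job(): hands the job in; it is judged then, once.
The state is a dict: "clock": time; "q": joint angles; "qd": joint speeds; "joint_efforts": joint torques, N m; "ee_pos": TCP position; "eef_rot": TCP orientation; "contact_force": force on the tool from outside, world axes, zero at the start; "wrist_torque": the same for the moment, N m; "width": opening from 0.0 (shut) to 1.0 (fully open); "finger_force": force on a finger pad.
Only numpy, scipy, OpenCV 4.12 (cv2) and the standard library are available. Lean on these libraries where they do the work, as an engineer would, in place of code of your own. Each camera call takes 0.05 s, during which the arm holds its last target. There are 200 camera calls.

## Task

On the squaring board, slide the thin dark fingerboard piece gently until it is pressed snug, long side against the long fence and end against the end stop; the stop is only lightly clamped, so do not shove it out of its setting. Then pick the squared piece up and lay it on the narrow cork-topped glue-up block, lengthwise, centred and square, and let go. Leave the other tools and parts alone.

Things in the scene. Friction and masses are not known exactly. Their poses are not given: they have to be found in the camera images.
- fingerboard_piece: the fingerboard piece: loose flat dark wooden plate, 55 mm (its x) by 150 mm (its y) by 9 mm thick, about 0.08 kg; origin at the centre of its underside. It starts askew on the squaring board, its length within about 25 degrees of the long fence's direction. Rests on the deck at 18 mm above the bench
- squaring_board: the squaring board: fixed plywood deck 200 mm (its x) by 280 mm (its y), 18 mm thick, origin at the centre of its underside; its x points to the long fence (away from the robot), its y (to the robot's left) to the end stop. Keep wide grippers clear of the drawer chest close beyond its far right corner (front near x = 0.70 m, an open drawer to about x = 0.64 m, right of y = -0.15 m, 0.21 m high)
- long_fence: the long fence: fixed along the board's y on the board's far side, two wooden bars 26 mm thick and 16 mm high above the deck. Origin at the board's centre, on the deck, axes as the board's. Its inner face is the plane x = +70 mm. The bars run from y = -135 to -30 mm and from y = +50 to +135 mm; the 80 mm gap between them gives room for a finger behind the squared piece
- end_stop: the end stop: wooden bar 60 mm (x) by 22 mm (y), 16 mm high above the deck, with a brass knob on top (29 mm above the deck in all), axes as the board's; origin on the deck in the middle of the face that looks to the board's -y. It lies from x = +7 to +67 mm on the board and its face stands at y = +73 to +97 mm, as set this time. It is held only by friction and slides along the board's y when pushed with more than about 9 N
- stop_face (a point): middle of the end stop's working face (normal along the board's -y), at half the piece's thickness, 4.5 mm above the deck
- glue_block: the glue-up block: fixed, a base plate 85 x 180 x 10 mm carrying a narrow upright block 43 mm (its x) by 136 mm (its y) with a cork top 35 mm above the bench; origin at the centre of its underside; its long axis y lies roughly across the robot's view (within 18 degrees of the world y). The bench vice stands between it and the squaring board, lower than 0.2 m
- block_top (a point): centre of the glue-up block's cork top, 35 mm above the bench
- the_plane: bystander: metal block plane 49 x 160 x 47 mm, origin at the centre of its underside
- small_driver: bystander: screwdriver with a yellow handle, 27 x 184 x 26 mm, origin at the centre of its underside
- cork_block: bystander: sanding block 60 x 110 x 24 mm, origin at the centre of its underside
Not all that is in view belongs to the job. Of the things that look like the fingerboard_piece, the largest one is meant.

How it is judged:
On the way, in this order (a step that is already met when the one before it is completed fails the run):
1. the piece lies flat on the squaring board, pressed snug against the long fence and the end stop: gap under 1.5 mm at each, square within 1 degree, with at least 1 N on one of them at that moment (x of fingerboard_piece in the frame of long_fence above 0.041 m and y of fingerboard_piece in the frame of stop_face above -0.0765 m and z of fingerboard_piece in the frame of long_fence below 0.003 m and angle between the x axis of fingerboard_piece and the x axis of squaring_board, either way round below 0.0175 rad and (contact force between fingerboard_piece and long_fence above 1 N or contact force between fingerboard_piece and end_stop above 1 N)).
2. the piece is lifted clear of the squaring board (z of fingerboard_piece in the frame of long_fence above 0.04 m), for 0.1 s.
At the end, for the whole second after the job is handed in: the fingerboard piece lies flat and at rest on the glue-up block's cork top, its centre within 5 mm of the block's and its length within 2.5 degrees of the block's; the end stop stands within 3 mm of its setting and the bystanders where they were (25 mm) (horizontal distance between fingerboard_piece and block_top below 0.005 m and angle between the y axis of fingerboard_piece and the y axis of glue_block, either way round below 0.044 rad and z of fingerboard_piece in the frame of block_top between -0.003 and 0.003 m and angle between fingerboard_piece's own z axis and vertical below 0.05 rad and linear speed of fingerboard_piece below 0.01 m/s); the robot touches nothing.
It fails at once if the end stop is shoved more than 3 mm out of its setting (distance of stop_face from where it was at the start of the episode above 0.003 m).
It fails at once if the piece is rammed against the long fence (over 40 N) (contact force between fingerboard_piece and long_fence above 40 N).
It fails at once if a bystander (block plane, screwdriver or sanding block) is moved more than 25 mm (distance of any of the_plane, small_driver, cork_block from where it was at the start of the episode above 0.025 m).
It also fails if it takes over 72 s, if anything falls off the work surface, if the arm or the gripper's body presses on something with over 40 N, if the wrist force passes 120 N, or if a joint passes its speed limit or range.

## Working session

There is one attempt and no reset: what is moved stays moved. The work goes in short steps, Python scripts to look and compute and a shell command to move; the robot and the scene stay as the last step left them, time stands still between calls to the robot, and variables do not carry over. Pictures are saved under pics/ and viewed, at most 10 in all, crops included, and the job is handed in when it is done.

```bash
mkdir -p pics; ls
cat > h.py <<'E'
import numpy as np, cv2
from station import robot
from scipy.spatial.transform import Rotation as R
def T():
    o=robot.get_obs(); M=np.eye(4); M[:3,:3]=R.from_quat(o["eef_rot"]).as_matrix(); M[:3,3]=o["ee_pos"]; return M
def snap(name):
    m=robot.camera_model(name); M=m.get("cam_to_world")
    if M is None: M=T()@np.array(m["mount"])
    im,d=robot.capture(name); return im,d,np.array(m["mtx"]),np.array(M),m
def rays(px,K,M,fish):
    px=np.atleast_2d(px).astype(float); a=(px-[K[0,2],K[1,2]])/[K[0,0],K[1,1]]
    if fish:
        r=np.linalg.norm(a,axis=1,keepdims=True)+1e-9; s=np.sin(r)/r
        v=np.hstack([a[:,:1]*s,-a[:,1:]*s,-np.cos(r)])
    else: v=np.c_[a[:,0],-a[:,1],-np.ones(len(a))]
    return M[:3,3], v@M[:3,:3].T
def onz(px,K,M,z,fish=False):
    o,v=rays(px,K,M,fish); return o+v*((z-o[2])/v[:,2])[:,None]
def depthpts(d,K,M):  # pinhole
    v,u=np.mgrid[:d.shape[0],:d.shape[1]]
    c=np.stack([(u-K[0,2])/K[0,0]*d,-(v-K[1,2])/K[1,1]*d,-d],-1)
    return c@M[:3,:3].T+M[:3,3]
E
python3 - <<'E'
from h import *
o=robot.get_obs(); print(o)
S={}
for n in ("scene","side","wrist"):
    im,d,K,M,m=snap(n); np.savez(f"{n}0.npz",im=im,d=d,K=K,M=M); S[n]=im
    print(n,{k:(v if not hasattr(v,'shape') else np.round(v,3).tolist()) for k,v in m.items()})
cv2.imwrite("pics/scene.png",cv2.resize(S["scene"][...,::-1],(800,600)))
cv2.imwrite("pics/side.png",cv2.resize(S["side"][...,::-1],(800,600)))
cv2.imwrite("pics/wrist.png",cv2.resize(S["wrist"][...,::-1],(800,600)))
E
```

```text
pics
{'clock': 0.0, 'q': array([-2.10107243e-01,  1.59064551e-01,  1.59823489e+00,  2.04000128e-05,
        1.38615734e+00, -2.10102711e-01]), 'qd': array([ 0.00049536,  0.00171222, -0.00148688,  0.0010851 ,  0.00035989,
       -0.0005907 ]), 'joint_efforts': array([ 1.96016467e-04, -3.96006632e+01, -3.31426942e+01, -2.07608541e-04,
        8.36965773e-03, -3.09808388e-05]), 'ee_pos': array([5.74438134e-01, 1.00487331e-04, 2.44306812e-01]), 'eef_rot': array([ 7.07109407e-01,  7.07103541e-01, -4.98708110e-04, -7.87488457e-04]), 'contact_force': array([0.27842073, 0.22321865, 0.9953432 ]), 'wrist_torque': array([-0.03154362,  0.04154935,  0.02133543]), 'finger_force': 0.0, 'width': 0.9980389943143694}
scene {'mtx': [[473.767, 0.0, 256.626], [0.0, 473.767, 188.974], [0.0, 0.0, 1.0]], 'cam_to_world': [[-0.654, 0.468, -0.594, -0.379], [-0.756, -0.403, 0.515, 0.75], [0.001, 0.787, 0.617, 0.974], [0.0, 0.0, 0.0, 1.0]]}
side {'mtx': [[385.634, 0.0, 259.532], [0.0, 385.634, 190.341], [0.0, 0.0, 1.0]], 'cam_to_world': [[0.998, 0.059, -0.016, 0.507], [-0.06, 0.891, -0.45, -0.619], [-0.012, 0.45, 0.893, 1.234], [0.0, 0.0, 0.0, 1.0]]}
wrist {'mtx': [[297.319, 0.0, 256.725], [0.0, 297.319, 194.904], [0.0, 0.0, 1.0]], 'mount': [[-0.0, 0.964, 0.266, 0.067], [1.0, 0.0, 0.0, 0.001], [0.0, 0.266, -0.964, -0.129], [0.0, 0.0, 0.0, 1.0]]}
```

View pics/scene.png

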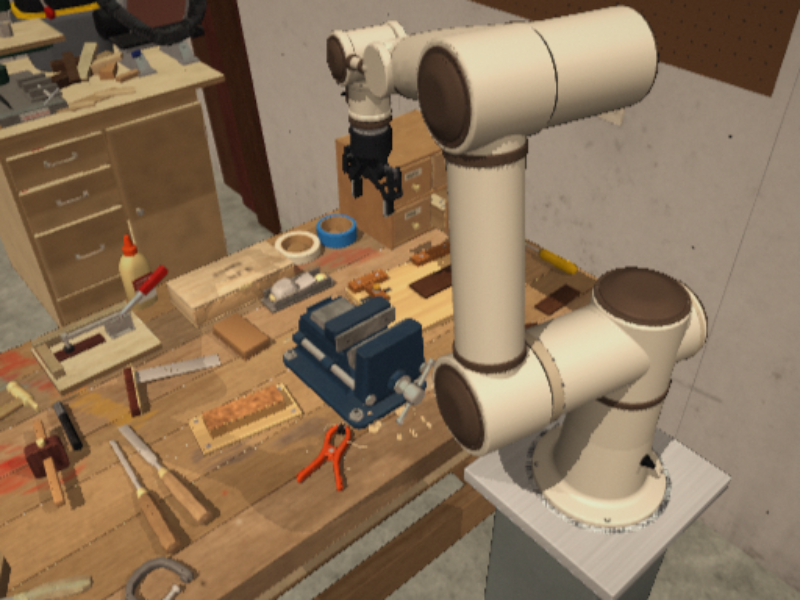

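View pics/wrist.png

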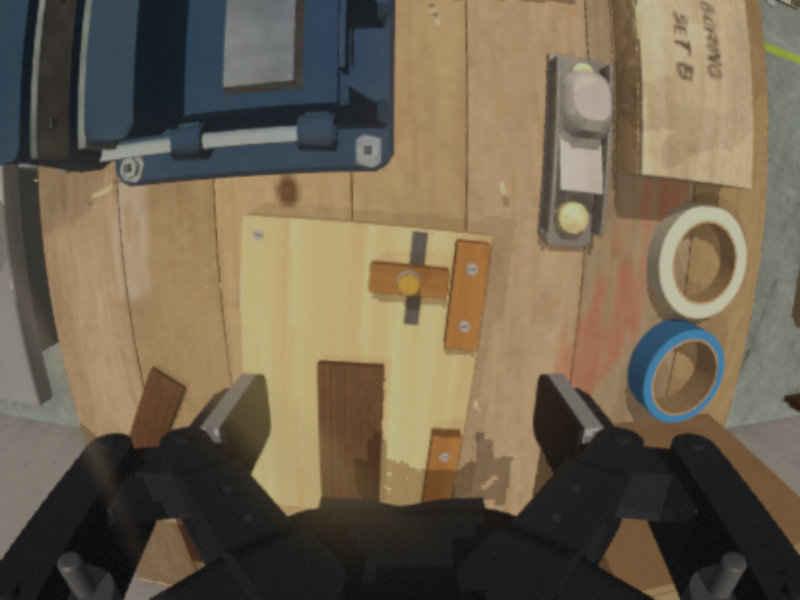

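The wrist view shows the board with the dark plate at about (350,430), the end stop at (408,282), and the fence bars at (467,295) and (442,465). A smaller dark plate lies on the bench at (158,405). The scene view shows the cork block at (245,410).

View pics/side.png

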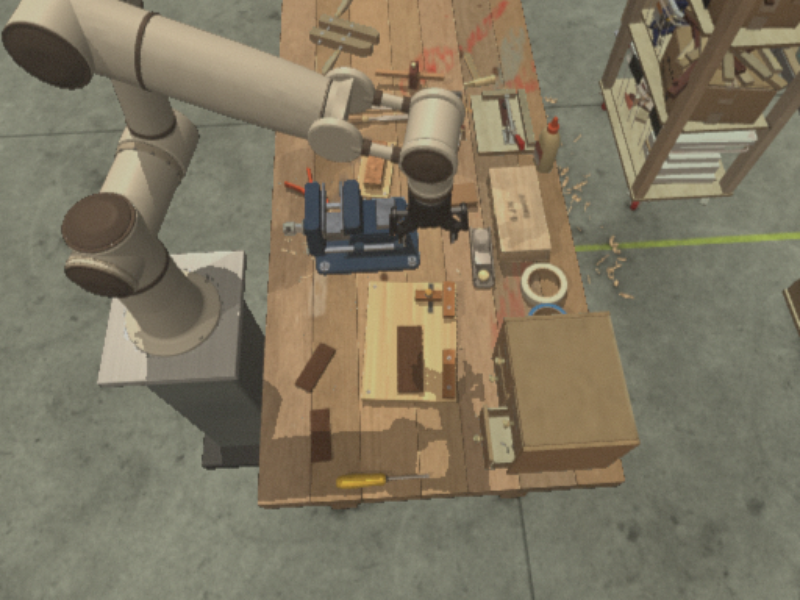

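In the side view there are three similar dark plates: A (410,358) on the board, B (316,368) and C (320,434) on the bench. A is the one described: it is the largest and lies on the deck. I'll measure all three and confirm A in a crop.

```bash
cat > m1.py <<'E'
from h import *
s=np.load("side0.npz"); w=np.load("wrist0.npz"); c=np.load("scene0.npz")
f=.64
def comp(mask,seed):
    n,l,st,ce=cv2.connectedComponentsWithStats(mask.astype(np.uint8)); k=l[int(seed[1]*f),int(seed[0]*f)]
    return (l==k) if k else None
def rect(m,D,z,fish=False):
    ct=max(cv2.findContours(m.astype(np.uint8),cv2.RETR_EXTERNAL,cv2.CHAIN_APPROX_NONE)[0],key=len)[:,0]
    p=onz(ct,D["K"],D["M"],z,fish); r=cv2.minAreaRect((p[:,:2]*1000).astype(np.float32)); return np.round(r[0],1),np.round(r[1],1),round(r[2],1)
P=depthpts(s["d"],s["K"],s["M"])
hs=cv2.cvtColor(s["im"],cv2.COLOR_RGB2HSV)
for n,sd,z in(("A",(410,358),.027),("B",(316,368),.009),("C",(320,434),.009)):
    r=np.array(hs[int(sd[1]*f),int(sd[0]*f)]); m=comp((hs[...,2]<r[2]+22)&(hs[...,2]>r[2]-25),sd)
    print(n,r,"side",rect(m,s,z),m.sum(),"z med",np.median(P[m][:,2]))
hw=cv2.cvtColor(w["im"],cv2.COLOR_RGB2HSV)
print([hw[int(y*f),int(x*f)].tolist() for x,y in((350,420),(300,300),(425,265),(467,295),(442,475))])
m=comp((hw[...,2]<110),(350,400)); print("A wrist",m.sum(),rect(m,w,.027,True))
def comparewood(name,D,H,pts,z,fish):
    print(name,np.round(onz(np.array(pts)*f,D["K"],D["M"],z,fish)*1000,1)[:,:2].tolist())
# hand-picked wrist points
comparewood("deck corners far-left,near-left",w,0,[(491,235),(244,215)],.018,True)
comparewood("stop face pts",w,0,[(369,293),(447,299)],.034,True)
comparewood("piece top end",w,0,[(318,361),(384,364)],.027,True)
comparewood("fence1 inner",w,0,[(457,240),(445,350)],.034,True)
comparewood("fence2 inner",w,0,[(432,429),(422,500)],.034,True)
# glue block from scene
Q=depthpts(c["d"],c["K"],c["M"]); hc=cv2.cvtColor(c["im"],cv2.COLOR_RGB2HSV)
print("cork hsv",hc[int(405*f),int(245*f)])
reg=np.zeros(hc.shape[:2],bool); reg[235:300,115:200]=1
m=reg&(abs(Q[...,2]-.035)<.006)
print("block scene",m.sum(),np.median(Q[m][:,2]),rect(m,c,.035))
m=np.zeros(hs.shape[:2],bool); m[90:135,220:260]=1; m&=abs(P[...,2]-.035)<.006
print("block side",m.sum(),np.median(P[m][:,2]) if m.any() else 0, rect(m,s,.035) if m.any() else 0)
a=cv2.resize(s["im"][195:305,180:300,::-1],None,fx=4,fy=4,interpolation=cv2.INTER_CUBIC)
b=cv2.resize(w["im"][120:330,80:330,::-1],(600*250//300,420))
b=cv2.resize(b,(320,440)); a=a[:440]
cv2.imwrite("pics/cropA.png",np.hstack([a[:,:480],b]))
E
python3 m1.py
```

```text
A [ 15 122  94] side (array([ 528.7, -156.9]), array([149.6,  53.8]), 86.9) 676 z med 0.02703319781708069
B [ 11 127  94] side (array([ 324.9, -156.2]), array([108.9,  42.8]), 59.2) 377 z med 0.006279764767011198
C [  9 120  68] side (array([ 338. , -321.5]), array([41. , 80.7]), 0.6) 279 z med 0.0065677353287691975
[[14, 137, 99], [23, 88, 188], [18, 115, 151], [15, 159, 157], [14, 159, 111]]
A wrist 47200 (array([ 561.3, -292.8]), array([1492.2,  611. ]), 0.5)
deck corners far-left,near-left [[644.9, 25.0], [450.8, 42.5]]
stop face pts [[551.0, -17.6], [609.9, -22.3]]
piece top end [[507.6, -76.2], [561.4, -78.3]]
fence1 inner [[616.4, 22.7], [609.5, -63.6]]
fence2 inner [[601.1, -135.2], [594.3, -213.0]]
cork hsv [ 13 168 193]
block scene 640 0.033310022058541555 (array([468.1, 375.4]), array([136.4,  50.7]), 80.1)
block side 209 0.033715259758297256 (array([470.3, 346.3]), array([86.1, 43.2]), 79.2)
```

View pics/cropA.png

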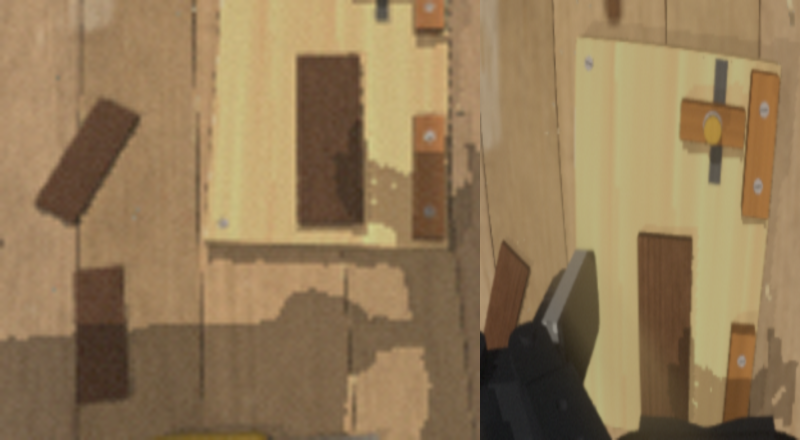

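The crop confirms that A is the piece: 150×54 mm, against 109×43 mm and 81×41 mm for the others. It lies on the deck, its top at 27 mm. In world axes the board yaw is about -5.3°, its centre about (535,-106), and the stop face at board y≈+89. The piece is at about (530,-154), with a yaw of about -2.8°. I'll approach it with the tool yawed to the board.

```bash
python3 -m inch '{"xyz": [[-15,-4,10],[-31,-9,20],[-46,-13,35],[-62,-18,50],[-78,-22,65],[-93,-27,80],[-109,-31,95],[-124,-36,110],[-140,-40,125],[-154,-44,134]], "yaw": [0,0.5,1,2,3,4,5,5.3,5.3,5.3]}' -0.65 20
cat > look.py <<'E'
import sys
from h import *
im,d,K,M,m=snap("wrist"); n=sys.argv[1]; np.savez(n+".npz",im=im,d=d,K=K,M=M)
cv2.imwrite(f"pics/{n}.png",cv2.resize(im[...,::-1],(800,600)))
E
python3 look.py w1
```

```text
clock: 1.15
ee_pos: [0.5297, -0.1551, 0.1092]
eef_rot: [0.739, 0.674, -0.0, -0.001]
contact_force: [-0.4, 0.9, 0.5]
width: 0.825
finger_force: 0.0
```

View pics/w1.png

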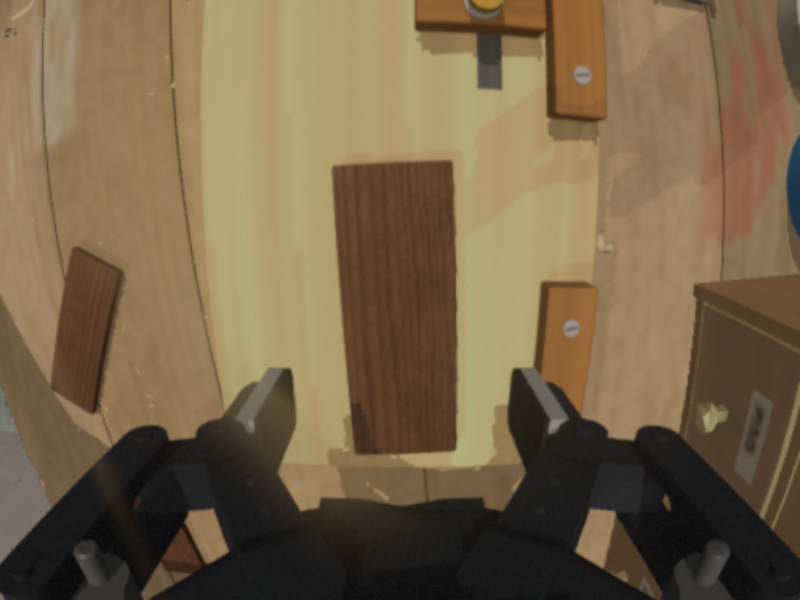

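The open gripper sits over the piece, whose corners are at about (333,165), (452,160), (455,452) and (357,453). The stop's lower edge is at (415..547, 30), and the fence bars' inner edges at (549,115) and (543,283).

Run:
```python
from h import *
w=np.load("w1.npz"); K,M=w["K"],w["M"]; TM=T(); f=.64
def tool(p): return np.round(((p-TM[:3,3])@TM[:3,:3])*1000,1)
h=cv2.cvtColor(w["im"],cv2.COLOR_RGB2HSV)
m=((h[...,2]<125)).astype(np.uint8); m[:95]=0; m[295:]=0; m[:,:200]=0; m[:,300:]=0
n,l,s,c=cv2.connectedComponentsWithStats(m); k=l[180,255]; m=(l==k).astype(np.uint8)
ct=max(cv2.findContours(m,cv2.RETR_EXTERNAL,cv2.CHAIN_APPROX_NONE)[0],key=len)[:,0]
p=tool(onz(ct,K,M,.027,True)); r=cv2.minAreaRect(p[:,:2].astype(np.float32)); print("piece in tool xy",r)
P=lambda pts,z: tool(onz(np.array(pts)*f,K,M,z,True))[:,:2].tolist()
print("fence inner top",P([(547,20),(548,115),(543,283),(538,370)],.034))
print("stop face top",P([(416,28),(545,36)],.034),"bot edge piece end",P([(333,166),(452,160)],.027))
# two-view height of a piece corner (w0 vs w1): far-left/top corners
w0=np.load("wrist0.npz")
for a,b in(((318,361),(333,166)),((384,364),(452,160))):
    o1,v1=rays(np.array(a)*f,w0["K"],w0["M"],True);o2,v2=rays(np.array(b)*f,K,M,True)
    st=np.linalg.lstsq(np.c_[v1[0],-v2[0]],o2-o1,rcond=None)[0]; print("tri",np.round((o1+v1[0]*st[0]+o2+v2[0]*st[1])*500,1))
```

```text
piece in tool xy ((1.8009109497070312, 0.9310817718505859), (55.07933044433594, 149.50335693359375), 87.80967712402344)
fence inner top [[145.9, 67.8], [99.9, 67.3], [22.7, 67.8], [-21.0, 69.3]]
stop face top [[137.5, 8.3], [137.6, 66.5]] bot edge piece end [[75.1, -28.8], [77.6, 24.7]]
tri [506.1 -78.8  20.6]
tri [561.1 -81.3  19.9]
```

```bash
python3 -m inch '{"xyz": [[2,1,12],[2,1,26],[2,1,40],[2,1,52],[2,1,62],[2,1,70],[2,1,75],[2,1,78],[2,1,79],[2,1,79]], "yaw": [0,0,0,0,0,0,0,0,0,0]}'
python3 -m inch '{"xyz": [[0,0,0],[0,0,0],[0,0,0],[0,0,0],[0,0,0],[0,0,0],[0,0,0],[0,0,0],[0,0,0],[0,0,0]], "yaw": [0,0,0,0,0,0,0,0,0,0]}' 1 20
```

```text
clock: 2.2
ee_pos: [0.5324, -0.1523, 0.0326]
eef_rot: [0.739, 0.674, 0.0, 0.0]
contact_force: [1.2, -0.3, 0.3]
width: 0.824
finger_force: 0.0
clock: 3.2
ee_pos: [0.5326, -0.1524, 0.0329]
eef_rot: [0.739, 0.674, 0.0, 0.001]
contact_force: [0.2, -0.2, 5.6]
width: 0.637
finger_force: 21.7
```

```bash
python3 -m inch '{"xyz": [[0,0,-0.8],[6,0,-0.8],[14,0,-0.8],[22,0,-0.8],[30,0,-0.8],[38,0,-0.8],[46,4,-0.8],[52,8,-0.8],[56,12,-0.8],[57,14,-0.8]], "yaw": [0,0,0,0,0,0,0,0,0,0]}'
python3 -m inch '{"xyz": [[0,3,0],[0,6,0],[0,9,0],[0,12,0],[0,15,0],[0,17,0],[0,19,0],[0,20,0],[0,21,0],[0,21,0]], "yaw": [0,0,0,0,0,0,0,0,0,0]}'
python3 look.py w2
python3 - <<'E'
from h import *
w=np.load("w2.npz"); im=w["im"][60:300,180:400,::-1]
cv2.imwrite("pics/w2.png",cv2.resize(im,None,fx=2.5,fy=2.5,interpolation=cv2.INTER_CUBIC))
E
```

```text
clock: 4.2
ee_pos: [0.5517, -0.0961, 0.033]
eef_rot: [0.739, 0.674, 0.0, -0.0]
contact_force: [-1.4, -0.5, 2.8]
width: 0.637
finger_force: 21.3
clock: 5.2
ee_pos: [0.5724, -0.0986, 0.0331]
eef_rot: [0.739, 0.674, 0.0, 0.0]
contact_force: [0.6, 0.1, -1.2]
width: 0.639
finger_force: 21.1
```

View pics/w2.png

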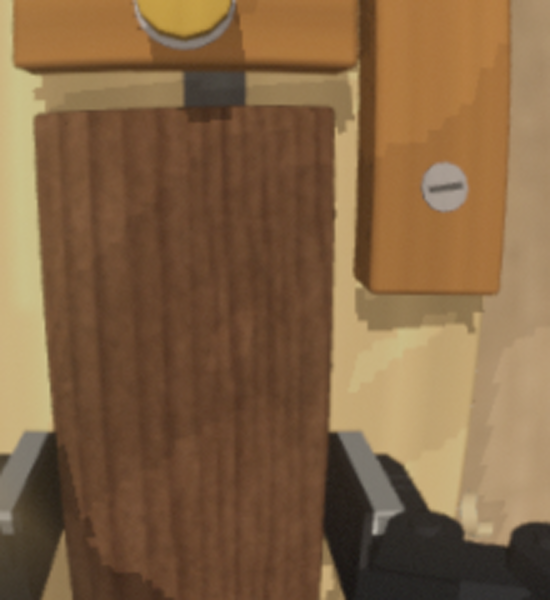

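The piece is gripped, with its end edge from (37,117) to (333,107) in the crop. The stop face's upper edge runs from (18,66) to (357,70), and the fence edge from (358,280) up to (372,70). Next I'll work out the gaps.

```bash
cat > g.py <<'E'
import sys
from h import *
w=np.load(sys.argv[1]); K,M=w["K"],w["M"]; TM=T()
S=lambda pts,z: np.round(((onz(np.array(pts)/2.5+[180,60],K,M,z,True)-TM[:3,3])@TM[:3,:3])*1000,1)[:,:2].tolist()
E
python3 - w2.npz <<'E'
exec(open("g.py").read())
print("end",S([(37,117),(333,107)],.027)); print("side",S([(333,120),(331,280),(328,400)],.027)); print("left",S([(36,130),(46,300),(54,420)],.027))
print("stop top",S([(18,66),(357,70)],.034)); print("stop bottom/deck?",S([(40,72),(340,72)],.034))
print("fence top",S([(373,30),(371,290)],.034),"fence base",S([(360,100),(357,270)],.018))
E
```

```text
end [[71.2, -26.9], [72.9, 26.7]]
side [[70.5, 26.7], [40.8, 27.2], [17.0, 27.8]]
left [[68.8, -27.1], [37.0, -26.2], [12.8, -26.0]]
stop top [[80.0, -28.7], [79.2, 29.5]]
stop bottom/deck? [[78.8, -24.8], [78.7, 26.6]]
fence top [[86.5, 32.4], [40.4, 33.2]] fence base [[74.9, 33.8], [41.2, 34.1]]
```

The piece sits about 1.5° off in the grip, with gaps of about 7 mm to the stop and 6 mm to the fence. I'll turn it square and go most of the way, then creep in.

```bash
python3 -m inch '{"xyz": [[0,0,0],[0,0,0],[1,0,0],[2,1,0],[3,2,0],[4,3,0],[5,4,0],[5,4,0],[5,4,0],[5,4,0]], "yaw": [0.7,1.5,1.5,1.5,1.5,1.5,1.5,1.5,1.5,1.5]}'
python3 -m inch '{"xyz": [[0,0,0],[0.2,0,0],[0.4,0,0],[0.6,0,0],[0.8,0,0],[1,0,0],[1.2,0,0],[1.4,0,0],[1.5,0,0],[1.5,0,0]], "yaw": [0,0,0,0,0,0,0,0,0,0]}'
python3 look.py w3
python3 - <<'E'
from h import *
w=np.load("w3.npz"); im=w["im"][60:300,180:400,::-1]
cv2.imwrite("pics/w3.png",cv2.resize(im,None,fx=2.5,fy=2.5,interpolation=cv2.INTER_CUBIC))
E
```

```text
clock: 6.25
ee_pos: [0.5767, -0.094, 0.0331]
eef_rot: [0.748, 0.664, 0.0, 0.0]
contact_force: [0.6, 0.6, -0.7]
width: 0.631
finger_force: 21.2
clock: 7.25
ee_pos: [0.5769, -0.0924, 0.0331]
eef_rot: [0.748, 0.664, -0.0, -0.0]
contact_force: [0.4, -0.4, -0.1]
width: 0.628
finger_force: 21.2
```

View pics/w3.png

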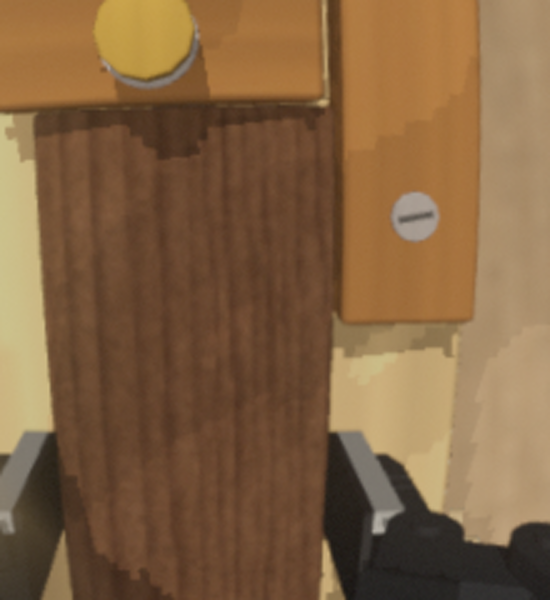

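The piece's end, (36,115) to (330,108), now lies almost under the stop's edge, (0,110) to (325,104). Its side edge at x≈333 is close to the fence edge at x≈342.

```bash
python3 - w3.npz <<'E'
exec(open("g.py").read())
print("end",S([(37,115),(328,109)],.027)); print("side",S([(333,120),(331,300),(328,410)],.027)); print("left",S([(37,130),(47,300),(54,420)],.027))
print("stop top",S([(5,109),(322,104)],.034))
print("fence top",S([(343,30),(343,310)],.034))
im=w["im"]; 
for x in (50,100,270,310): 
  c=int(x/2.5+180); print(x,cv2.cvtColor(im,cv2.COLOR_RGB2GRAY)[96:112,c].tolist())
E
```

```text
end [[71.6, -26.9], [72.5, 25.8]]
side [[70.6, 26.7], [37.1, 27.3], [15.0, 27.9]]
left [[68.8, -26.9], [37.1, -26.1], [12.9, -26.0]]
stop top [[72.7, -31.1], [73.1, 23.4]]
fence top [[86.3, 27.0], [36.8, 28.2]]
50 [128, 127, 128, 128, 118, 105, 90, 72, 69, 73, 72, 70, 75, 71, 72, 69]
100 [127, 127, 124, 115, 101, 83, 68, 85, 60, 60, 59, 59, 58, 59, 61, 79]
270 [126, 116, 103, 83, 67, 72, 66, 63, 61, 61, 60, 63, 78, 82, 82, 84]
310 [128, 117, 101, 88, 81, 96, 80, 58, 57, 61, 62, 62, 60, 59, 60, 60]
```

```bash
python3 -m inch '{"xyz": [[0,0,0],[0.1,0,0],[0.2,0,0],[0.3,0,0],[0.4,0,0],[0.5,0,0],[0.6,0,0],[0.7,0,0],[0.7,0,0],[0.7,0,0]], "yaw": [0,0,0,0,0,0,0,0,0,0]}'
python3 -m inch '{"xyz": [[0,0.1,0],[0,0.2,0],[0,0.3,0],[0,0.4,0],[0,0.5,0],[0,0.6,0],[0,0.7,0],[0,0.8,0],[0,0.9,0],[0,1,0]], "yaw": [0,0,0,0,0,0,0,0,0,0]}'
```

```text
clock: 8.3
ee_pos: [0.577, -0.092, 0.0331]
eef_rot: [0.748, 0.664, -0.0, 0.0]
contact_force: [-0.4, -2.6, -0.0]
width: 0.634
finger_force: 21.2
clock: 9.3
ee_pos: [0.5772, -0.092, 0.033]
eef_rot: [0.748, 0.664, -0.001, -0.001]
contact_force: [-5.9, -3.0, 2.6]
width: 0.634
finger_force: 21.7
```

The stop reads about 3 N and the fence about 6 N. To be sure of squareness, I'll loosen the grip and press the piece flat onto the fence with the near finger only.

```bash
python3 -m inch '{"xyz": [[0,0,0],[0,0,0],[0,0,0],[0,0,0],[0,0.3,0],[0,0.6,0],[0,0.9,0],[0,1.2,0],[0,1.5,0],[0,1.6,0]], "yaw": [0,0,0,0,0,0,0,0,0,0]}' -0.36
python3 -m inch '{"xyz": [[0,0.1,0],[0,0.2,0],[0,0.3,0],[0,0.4,0],[0,0.5,0],[0,0.6,0],[0,0.7,0],[0,0.8,0],[0,0.9,0],[0,1,0]], "yaw": [0,0,0,0,0,0,0,0,0,0]}'
```

```text
clock: 10.3
ee_pos: [0.5787, -0.0919, 0.0328]
eef_rot: [0.748, 0.664, -0.001, -0.001]
contact_force: [-5.8, 1.1, 2.2]
width: 0.679
finger_force: 2.7
clock: 11.3
ee_pos: [0.5788, -0.0919, 0.0326]
eef_rot: [0.748, 0.664, -0.001, -0.002]
contact_force: [-8.0, 0.9, 5.3]
width: 0.683
finger_force: 4.0
```

```bash
python3 look.py w4
python3 - <<'E'
from h import *
w=np.load("w4.npz"); im=w["im"][60:300,180:400,::-1]
cv2.imwrite("pics/w4.png",cv2.resize(im,None,fx=2.5,fy=2.5,interpolation=cv2.INTER_CUBIC))
E
```

```text
(no output)
```

View pics/w4.png

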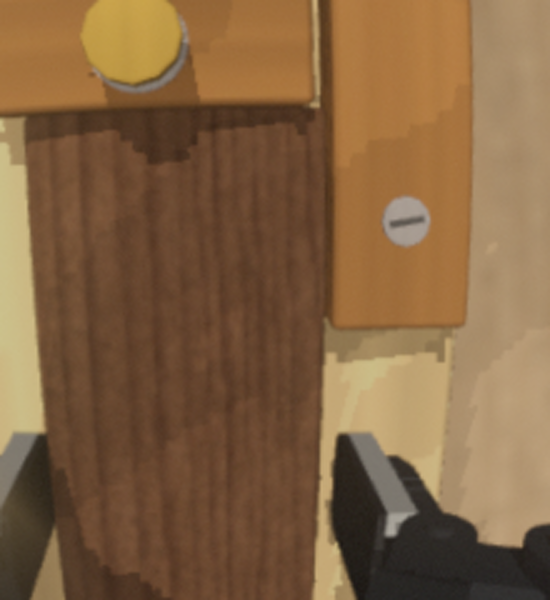

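The piece's side lies along the fence edge (≈(327,130) to (327,320)), and its end is under the stop edge. I'll centre the fingers, grip and lift.

```bash
python3 -m inch '{"xyz": [[0,-1,0],[0,-2,0],[0,-3,0],[0,-3.8,0],[0,-3.8,0],[0,-3.8,0],[0,-3.8,0],[0,-3.8,0],[0,-3.8,0],[0,-3.8,0]], "yaw": [0,0,0,0,0,0,0,0,0,0]}' -
python3 -m inch '{"xyz": [[0,0,0],[0,0,0],[0,0,0],[0,0,0],[0,0,0],[0,0,0],[0,0,0],[0,0,0],[0,0,0],[0,0,0]], "yaw": [0,0,0,0,0,0,0,0,0,0]}' 1 50
python3 -m inch '{"xyz": [[0,0,-3],[0,0,-8],[0,0,-15],[0,0,-25],[0,0,-37],[0,0,-50],[0,0,-65],[0,0,-80],[0,0,-90],[0,0,-95]], "yaw": [0,0,0,0,0,0,0,0,0,0]}'
```

```text
clock: 12.35
ee_pos: [0.5768, -0.0918, 0.0331]
eef_rot: [0.748, 0.664, 0.0, 0.0]
contact_force: [-0.8, -0.2, 0.1]
width: 0.682
finger_force: 0.0
clock: 13.35
ee_pos: [0.577, -0.0919, 0.0336]
eef_rot: [0.748, 0.664, 0.0, 0.0]
contact_force: [-1.8, 1.0, 6.2]
width: 0.617
finger_force: 52.5
clock: 14.35
ee_pos: [0.5775, -0.092, 0.1299]
eef_rot: [0.748, 0.664, 0.001, 0.001]
contact_force: [-0.3, -0.7, -0.3]
width: 0.617
finger_force: 52.4
```

Lifted. Next I'll rise over the vice and stop 160 mm short of the block for a close wrist look.

```bash
python3 -m inch '{"xyz": [[0,0,-15],[0,0,-30],[0,0,-50],[0,0,-70],[0,0,-90],[0,0,-110],[0,0,-125],[0,0,-135],[0,0,-143],[0,0,-145]], "yaw": [0,0,0,0,0,0,0,0,0,0]}'
python3 -m inch '{"xyz": [[12,-5,0],[32,-15,0],[65,-33,0],[100,-53,0],[140,-77,0],[180,-102,0],[220,-125,0],[255,-145,0],[280,-158,0],[290,-163,0]], "yaw": [0,0,0.5,1,1.5,2,2.5,3,3,3]}'
python3 -m inch '{"xyz": [[0,0,0],[0,0,0],[0,0,0],[0,0,0],[0,0,0],[0,0,0],[0,0,0],[0,0,0],[0,0,0],[0,0,0]], "yaw": [0,0,0,0,0,0,0,0,0,0]}'
python3 look.py w5
```

```text
clock: 15.35
ee_pos: [0.577, -0.0918, 0.2738]
eef_rot: [0.748, 0.664, 0.0, 0.0]
contact_force: [0.0, -0.0, -1.4]
width: 0.616
finger_force: 52.4
clock: 16.35
ee_pos: [0.447, 0.218, 0.2721]
eef_rot: [0.764, 0.645, -0.001, -0.001]
contact_force: [-0.1, -0.1, -0.9]
width: 0.619
finger_force: 52.4
clock: 17.35
ee_pos: [0.4493, 0.2155, 0.2731]
eef_rot: [0.765, 0.644, 0.0, -0.0]
contact_force: [-0.4, -0.5, 0.5]
width: 0.62
finger_force: 52.4
```

View pics/w5.png

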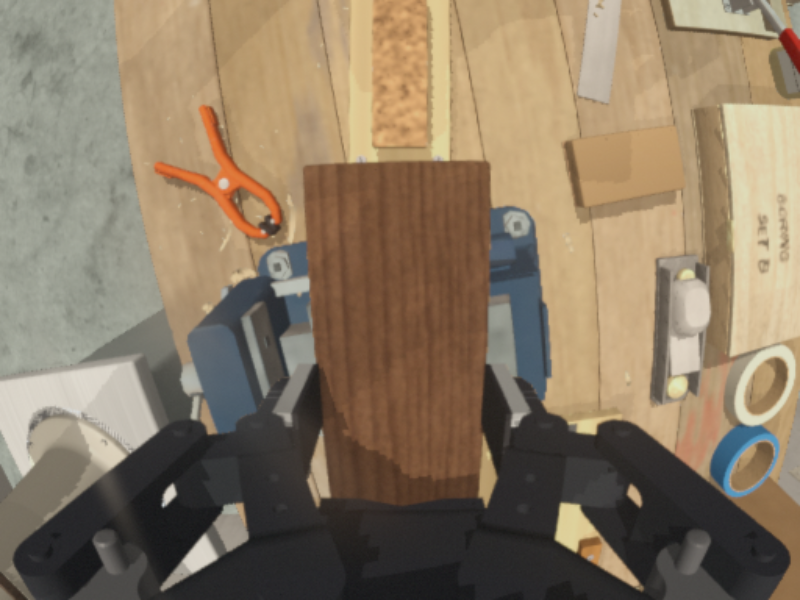

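The piece's end edge is at (304,167) to (490,161). The cork top's sides run along x≈372 and x≈428, with its near end at (372..428, 147), and the far end is cut off at the picture's top.

Run:
```python
from h import *
w=np.load("w5.npz"); K,M=w["K"],w["M"]; TM=T(); im=w["im"]; zt=TM[2,3]-.0066
tl=lambda px,z:((onz(px,K,M,z,True)-TM[:3,3])@TM[:3,:3])*1000
def fit(name,mask,seed,z,rows):
    n,l,_,_=cv2.connectedComponentsWithStats(mask.astype(np.uint8)); m=l==l[seed[1],seed[0]]
    L=np.array([(np.flatnonzero(m[r])[0]-.5,r) for r in rows]);R_=np.array([(np.flatnonzero(m[r])[-1]+.5,r) for r in rows])
    for s,q in(("L",L),("R",R_)):
        p=tl(q,z); k=np.polyfit(p[:,0],p[:,1],1); print(name,s,"slope deg %.2f y@mid %.1f y@x0 %.1f xs %.0f..%.0f"%(np.degrees(np.arctan(k[0])),p[:,1].mean(),k[1],p[-1,0],p[0,0]), "res %.2f"%np.std(p[:,1]-np.polyval(k,p[:,0])))
    return m
h=cv2.cvtColor(im,cv2.COLOR_RGB2HSV)
print(h[50,255],h[50,230],h[150,250],w["d"][150,250],w["d"][50,255])
cork=(h[...,1]>125)&(h[...,2]>100)&(h[...,0]<16); cork[100:]=0
cork=cv2.morphologyEx(cork.astype(np.uint8),cv2.MORPH_CLOSE,np.ones((5,5)))
m=fit("cork",cork,(255,50),.035,range(12,88,3))
cols=range(243,270,3); q=np.array([(c,np.flatnonzero(m[:,c])[-1]+.5) for c in cols]); p=tl(q,.035); print("cork near end x",p[:,0].round(1),"y",p[0,1],p[-1,1])
t=np.array([(c,np.flatnonzero(m[:,c])[0]-.5) for c in cols]); print("far end",t[:,1],tl(t,.035)[:,0].round(1))
g=(h[...,2]<125); g[:100]=0; g[230:]=0; g[:,:190]=0; g[:,318:]=0
E=np.array([(304,167),(490,161)])*.64; print("piece end",tl(E,zt)); 
for nm,pt in(("L",[(305,175),(311,270),(318,350)]),("R",[(490,175),(488,270),(486,350)])): print("piece",nm,tl(np.array(pt)*.64,zt)[:,:2].round(1).tolist())
P=np.load("scene0.npz"); blk=np.array([.4681,.3754,.035]); print("scene block ctr in tool",((blk-TM[:3,3])@TM[:3,:3])*1000, "toolx angle",np.degrees(np.arctan2(TM[1,0],TM[0,0])))
```

```text
[ 16 119 219] [ 19  94 216] [ 13 133 125] 0.13526575 0.33225474
cork L slope deg -5.82 y@mid -421.2 y@x0 -399.4 xs 148..284 res 1.08
cork R slope deg -0.78 y@mid 410.1 y@x0 412.9 xs 146..282 res 10.72
cork near end x [-399.1 -399.  -398.8 -398.8 -398.7 -398.7 -398.8 -398.8 -398.9] y -24.480530403665487 20.270380362167117
far end [28.5 24.5 24.5 35.5  7.5 -0.5 -0.5  9.5  9.5] [176.8 182.1 182.1 167.3 205.5 216.9 216.9 202.7 202.8]
piece end [[ 71.25839697 -27.1049955    6.6011658 ]
 [ 72.92474913  26.96942385   6.59873819]]
piece L [[68.9, -26.8], [40.5, -25.9], [14.9, -25.0]]
piece R [[68.8, 27.0], [40.5, 27.2], [14.8, 27.9]]
scene block ctr in tool [160.76946203  -8.61032431 238.09810563] toolx angle 80.20291928660296
```

```bash
cat > blk.py <<'E'
import sys
from h import *
w=np.load(sys.argv[1]); K,M=w["K"],w["M"]; TM=T(); d=w["d"]
v,u=np.mgrid[:384,:512]; px=np.c_[u.ravel(),v.ravel()]
o,r=rays(px,K,M,True); ax=-M[:3,2]; P=o+r*(d.ravel()/(r@ax))[:,None]
z=P[:,2].reshape(384,512); m=(abs(z-.035)<.008)&(d>.2); m[115:]=0; m[:,:200]=0; m[:,310:]=0
n,l,st,_=cv2.connectedComponentsWithStats(cv2.morphologyEx(m.astype(np.uint8),cv2.MORPH_OPEN,np.ones((5,5)))); k=1+np.argmax(st[1:,4]); m=l==k
zz=np.median(z[m]); print("top z",zz,"bbox",st[k])
ct=max(cv2.findContours(m.astype(np.uint8),cv2.RETR_EXTERNAL,cv2.CHAIN_APPROX_NONE)[0],key=len)[:,0]
p=((onz(ct,K,M,.035,True)-TM[:3,3])@TM[:3,:3])[:,:2]*1000
a=np.radians(float(sys.argv[2])); c=((M[:3,3]-TM[:3,3])@TM[:3,:3])[:2]*1000
q=(p-c)@np.array([[np.cos(a),np.sin(a)],[-np.sin(a),np.cos(a)]])+c
print("raw",cv2.minAreaRect(p.astype(np.float32))); print("corrected",cv2.minAreaRect(q.astype(np.float32)),"x range",q[:,0].min(),q[:,0].max())
rr=sorted(set(ct[:,1]))[4:-4]; C=[]
for y in rr: e=q[ct[:,1]==y]; C.append(e[:,:].mean(0)); 
C=np.array([ (q[ct[:,1]==y][np.argmin(ct[ct[:,1]==y][:,0])]+q[ct[:,1]==y][np.argmax(ct[ct[:,1]==y][:,0])])/2 for y in rr])
k=np.polyfit(C[:,0],C[:,1],1); print("centreline deg %.2f y at mid %.2f"%(np.degrees(np.arctan(k[0])),np.polyval(k,(q[:,0].min()+q[:,0].max())/2)))
E
python3 blk.py w5.npz 1.4
```

```text
top z 0.03509123492295679 bbox [ 238    0   36   95 3307]
raw ((154.6397247314453, -0.35935211181640625), (123.66350555419922, 43.33222961425781), 0.017537930980324745)
corrected ((154.65109252929688, 1.7806987762451172), (123.66351318359375, 43.33222961425781), 1.4175317287445068) x range 92.4101053664117 216.96949212719827
centreline deg 1.72 y at mid 1.60
```

The block top is at z=0.0351 by depth. It lies 161 mm ahead and about 2 mm across, at +1.4° after allowing for the camera yaw bias seen against the flush-gripped piece. I'll move over it and lower to hover.

```bash
python3 -m inch '{"xyz": [[10,0,0],[28,0,0],[48,0,0],[70,0,0],[92,1,0],[114,1,0],[134,2,0],[150,2,0],[160,2,0],[163.7,2,0]], "yaw": [0,0,0.3,0.6,1,1.4,1.4,1.4,1.4,1.4]}'
python3 -m inch '{"xyz": [[0,0,10],[0,0,30],[0,0,55],[0,0,85],[0,0,115],[0,0,145],[0,0,172],[0,0,192],[0,0,204],[0,0,209]], "yaw": [0,0,0,0,0,0,0,0,0,0]}'
python3 -m inch '{"xyz": [[0,0,0],[0,0,0],[0,0,0],[0,0,0],[0,0,0],[0,0,0],[0,0,0],[0,0,0],[0,0,0],[0,0,0]], "yaw": [0,0,0,0,0,0,0,0,0,0]}'
python3 look.py w6
```

```text
clock: 18.4
ee_pos: [0.4789, 0.3775, 0.2728]
eef_rot: [0.772, 0.635, -0.0, -0.0]
contact_force: [0.8, -0.9, -1.3]
width: 0.615
finger_force: 52.4
clock: 19.4
ee_pos: [0.4783, 0.3755, 0.0625]
eef_rot: [0.773, 0.635, -0.001, -0.0]
contact_force: [-0.3, 1.0, -0.5]
width: 0.615
finger_force: 52.4
clock: 20.4
ee_pos: [0.4791, 0.3764, 0.0641]
eef_rot: [0.773, 0.635, -0.0, 0.0]
contact_force: [-0.2, -0.5, 0.1]
width: 0.62
finger_force: 52.4
```

View pics/w6.png

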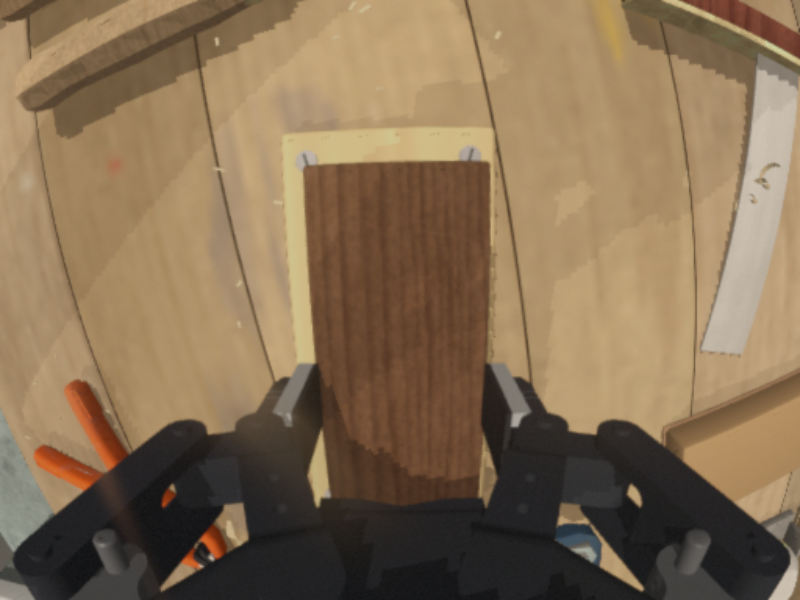

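The piece hovers over the base plate, whose far corners are at (283,134) and (494,128). Its left edge runs through (300,362) and its right edge through (495,250). The piece's end is at (304,167) to (490,161).

Run:
```python
from h import *
w=np.load("w6.npz"); K,M=w["K"],w["M"]; TM=T(); f=.64; im=w["im"]
a=np.radians(1.4); c=((M[:3,3]-TM[:3,3])@TM[:3,:3])[:2]*1000; Q=np.array([[np.cos(a),np.sin(a)],[-np.sin(a),np.cos(a)]])
S=lambda pts,z:((((onz(np.array(pts)*1.,K,M,z,True)-TM[:3,3])@TM[:3,:3])[:,:2]*1000-c)@Q+c).round(1)
zt=TM[2,3]-.0066
print("piece end",S(np.array([(304,167),(490,161)])*f,zt).tolist())
def edge(img,a0,a1,r,rows):  # strongest gradient along x in [a0,a1], subpixel by parabola
    out=[]
    g=cv2.GaussianBlur(cv2.cvtColor(img,cv2.COLOR_RGB2LAB).astype(np.float32),(0,0),1)
    for y in rows:
        G=np.linalg.norm(g[y,2:]-g[y,:-2],axis=-1); k=a0+np.argmax(G[a0-1:a1-1]); out.append((k,y))
    return np.array(out)
L=edge(im,178,196,0,range(92,225,4)); Rr=edge(im,312,322,0,range(86,150,4))
it=np.ascontiguousarray(im.transpose(1,0,2)); F=edge(it,78,92,0,range(190,310,6))[:,::-1]
for n,e in(("L",L),("R",Rr),("F",F)):
    p=S(e,.010); i=0 if n!="F" else 1; x=p[:,i]; y=p[:,1-i]; k=np.polyfit(x,y,1)
    for _ in range(3): b=abs(y-np.polyval(k,x))<1.0; k=np.polyfit(x[b],y[b],1)
    print(n,"deg %.2f at0 %.1f inl %d/%d"%(np.degrees(np.arctan(k[0])),k[1],b.sum(),len(b)), "range",x.min(),x.max())
for n,e,z in(("pL",edge(im,190,212,0,range(112,220,6)),zt),("pR",edge(im,306,315,0,range(112,220,6)),zt)):
    p=S(e,z); k=np.polyfit(p[:,0],p[:,1],1); print(n,"deg %.2f at0 %.1f"%(np.degrees(np.arctan(k[0])),k[1]),"res",np.std(p[:,1]-np.polyval(k,p[:,0])))
```

```text
piece end [[71.9, -27.0], [72.3, 27.1]]
L deg 7.10 at0 -46.0 inl 11/34 range -2.5 83.7
R deg 3.05 at0 32.7 inl 14/16 range 47.3 84.8
F deg 0.03 at0 87.7 inl 20/20 range -39.3 30.5
pL deg 0.01 at0 -27.5 res 0.14141409621714773
pR deg -0.29 at0 27.1 res 0.15593812517621583
```

Run:
```python
from h import *
w=np.load("w6.npz"); K,M=w["K"],w["M"]; TM=T(); f=.64; im=w["im"]
a=np.radians(1.4); c=((M[:3,3]-TM[:3,3])@TM[:3,:3])[:2]*1000; Q=np.array([[np.cos(a),np.sin(a)],[-np.sin(a),np.cos(a)]])
S=lambda pts,z:((((onz(np.array(pts)*1.,K,M,z,True)-TM[:3,3])@TM[:3,:3])[:,:2]*1000-c)@Q+c).round(1).tolist()
print("corners",S(np.array([(283,134),(494,128)])*f,.010)); print("left",S(np.array([(285,180),(290,260),(298,345)])*f,.010)); print("right",S(np.array([(495,150),(495,200),(494,240)])*f,.010))
lab=cv2.cvtColor(im,cv2.COLOR_RGB2HSV)
for r in (95,110,140,170): print(r,"L",lab[r,176:204,1].tolist(),"R",lab[r,308:326,1].tolist())
# side camera: piece top and visible plate
im2,d,K2,M2,_=snap("side"); np.savez("side6.npz",im=im2,d=d,K=K2,M=M2)
P=depthpts(d,K2,M2); m=np.zeros(d.shape,bool); m[80:145,200:275]=1
for nm,zz,lo,hi in(("plate",.010,.005,.014),("piece",zt:=TM[2,3]-.0066,zt-.006,zt+.006)):
    k=m&(P[...,2]>lo)&(P[...,2]<hi); p=((P[k]-TM[:3,3])@TM[:3,:3])*1000; print(nm,k.sum(),np.percentile(p,[1,99],axis=0).round(1)[:,:2].tolist())
```

```text
corners [[87.5, -44.9], [87.3, 38.0]]
left [[69.0, -44.8], [36.5, -44.7], [-0.2, -44.5]]
right [[78.5, 38.3], [58.6, 38.1], [42.5, 37.8]]
95 L [95, 97, 94, 95, 95, 89, 81, 81, 83, 86, 86, 88, 88, 90, 91, 89, 91, 91, 89, 85, 83, 85, 89, 90, 91, 92, 91, 91] R [94, 94, 94, 94, 94, 94, 97, 103, 108, 111, 118, 111, 101, 100, 101, 100, 101, 100]
110 L [95, 97, 94, 97, 100, 96, 85, 81, 82, 85, 87, 87, 88, 88, 90, 89, 88, 89, 117, 129, 126, 129, 128, 127, 127, 128, 130, 127] R [140, 135, 135, 136, 133, 121, 97, 103, 108, 110, 109, 106, 114, 114, 106, 99, 99, 99]
140 L [89, 89, 91, 91, 95, 97, 100, 91, 84, 83, 83, 85, 87, 88, 89, 90, 90, 90, 93, 109, 135, 134, 135, 134, 134, 133, 131, 129] R [138, 135, 133, 133, 130, 117, 97, 102, 103, 107, 103, 103, 103, 102, 102, 105, 105, 115]
170 L [84, 81, 79, 81, 82, 84, 89, 90, 96, 90, 83, 84, 83, 85, 87, 88, 90, 90, 90, 93, 97, 115, 131, 137, 141, 133, 137, 134] R [132, 138, 134, 135, 136, 119, 113, 108, 109, 102, 101, 101, 100, 101, 100, 102, 103, 102]
plate 310 [[-154.7, -165.9], [148.4, 130.1]]
piece 353 [[-165.1, -30.5], [41.5, 65.2]]
```

The base plate puts the block about 3.5–4 mm to tool -y of the piece, with end and angle good. The side view had suggested the same. I'll correct that and set the piece down.

```bash
python3 -m inch '{"xyz": [[0.2,-1,0],[0.5,-2,1],[0.5,-3,3],[0.5,-3.9,5],[0.5,-3.9,7],[0.5,-3.9,9],[0.5,-3.9,10],[0.5,-3.9,11],[0.5,-3.9,11.7],[0.5,-3.9,12]], "yaw": [0,0,0,0,0,0,0,0,0,0]}'
python3 -m inch '{"xyz": [[0,0,0.1],[0,0,0.3],[0,0,0.5],[0,0,0.7],[0,0,0.9],[0,0,1.1],[0,0,1.3],[0,0,1.4],[0,0,1.5],[0,0,1.5]], "yaw": [0,0,0,0,0,0,0,0,0,0]}'
```

```text
clock: 21.5
ee_pos: [0.4754, 0.3777, 0.052]
eef_rot: [0.773, 0.635, -0.0, 0.0]
contact_force: [-0.5, -0.4, -0.3]
width: 0.617
finger_force: 52.4
clock: 22.5
ee_pos: [0.4754, 0.3777, 0.0506]
eef_rot: [0.773, 0.635, 0.0, 0.0]
contact_force: [0.4, 0.3, -0.5]
width: 0.619
finger_force: 52.4
```

```bash
python3 -m inch '{"xyz": [[0,0,0.2],[0,0,0.4],[0,0,0.6],[0,0,0.8],[0,0,1],[0,0,1],[0,0,1],[0,0,1],[0,0,1],[0,0,1]], "yaw": [0,0,0,0,0,0,0,0,0,0]}'
```

```text
clock: 23.5
ee_pos: [0.4754, 0.3777, 0.0505]
eef_rot: [0.773, 0.635, -0.0, 0.0]
contact_force: [-3.2, -2.5, 7.4]
width: 0.62
finger_force: 53.4
```

Contact at 7 N. I'll release, rise, back off along -x and check.

```bash
python3 -m inch '{"xyz": [[0,0,-0.5],[0,0,-0.5],[0,0,-0.5],[0,0,-0.5],[0,0,-0.5],[0,0,-0.5],[0,0,-0.5],[0,0,-0.5],[0,0,-0.5],[0,0,-0.5]], "yaw": [0,0,0,0,0,0,0,0,0,0]}' -0.7 20
python3 -m inch '{"xyz": [[0,0,-3],[0,0,-10],[0,0,-25],[0,0,-45],[0,0,-70],[0,0,-95],[0,0,-120],[0,0,-140],[0,0,-155],[0,0,-160]], "yaw": [0,0,0,0,0,0,0,0,0,0]}'
python3 -m inch '{"xyz": [[-5,0,0],[-15,0,0],[-30,0,0],[-45,0,0],[-60,0,0],[-70,0,0],[-77,0,0],[-80,0,0],[-80,0,0],[-80,0,0]], "yaw": [0,0,0,0,0,0,0,0,0,0]}'
python3 look.py w7
cat > fin.py <<'E'
from h import *
def masks(D,fish,roi):
    K,M,d,im=D["K"],D["M"],D["d"],D["im"]; v,u=np.mgrid[:384,:512]
    o,r=rays(np.c_[u.ravel(),v.ravel()],K,M,fish); P=(o+r*(d.ravel()/(r@-M[:3,2]))[:,None]).reshape(384,512,3)
    out={}
    near=(abs(P[...,0]-.475)<.08)&(abs(P[...,1]-.375)<.12)&(d>.1)
    h=cv2.cvtColor(im,cv2.COLOR_RGB2HSV)
    for n,z,c in(("piece",.044,near&(abs(P[...,2]-.044)<.007)&(h[...,2]<165)),("plate",.010,near&(P[...,2]<.05)&((P[...,2]>.0055)))):
        c=cv2.morphologyEx(c.astype(np.uint8),cv2.MORPH_OPEN,np.ones((3,3))); N,l,s,_=cv2.connectedComponentsWithStats(c)
        if N<2: print(n,"none"); continue
        k=1+np.argmax(s[1:,4]); ct=max(cv2.findContours((l==k).astype(np.uint8),cv2.RETR_EXTERNAL,cv2.CHAIN_APPROX_NONE)[0],key=len)[:,0]
        p=onz(ct,K,M,z,fish)[:,:2]*1000; print(n,s[k].tolist(),np.median(P[l==k][:,2]).round(4),cv2.minAreaRect(p.astype(np.float32)))
print("wrist"); masks(np.load("w7.npz"),True,0)
for n in("side","scene"):
    im,d,K,M,_=snap(n); np.savez(n+"7.npz",im=im,d=d,K=K,M=M); print(n); masks(dict(im=im,d=d,K=K,M=M),False,0)
s=np.load("side0.npz"); h=s["im"];
E
python3 fin.py
```

```text
clock: 24.5
ee_pos: [0.4754, 0.3777, 0.0501]
eef_rot: [0.773, 0.635, -0.0, -0.0]
contact_force: [-0.7, -0.3, -0.1]
width: 0.848
finger_force: 0.0
clock: 25.5
ee_pos: [0.4764, 0.3782, 0.2131]
eef_rot: [0.773, 0.635, 0.002, 0.0]
contact_force: [0.2, -0.6, -0.5]
width: 0.846
finger_force: 0.0
clock: 26.5
ee_pos: [0.4599, 0.2995, 0.2101]
eef_rot: [0.773, 0.635, 0.0, -0.0]
contact_force: [1.0, -0.1, 0.0]
width: 0.846
finger_force: 0.0
wrist
piece [227, 32, 59, 147, 8070] 0.0441 ((476.098388671875, 375.42181396484375), (148.96087646484375, 54.87553024291992), 80.28899383544922)
plate [217, 27, 80, 159, 11967] 0.0436 ((476.3179016113281, 375.36968994140625), (178.7882537841797, 85.1403579711914), 80.01355743408203)
side
piece [231, 87, 18, 31, 414] 0.0435 ((475.01629638671875, 372.67474365234375), (151.9529266357422, 55.411258697509766), 80.45372009277344)
plate [229, 87, 25, 40, 695] 0.0405 ((475.7871398925781, 380.2733459472656), (192.58570861816406, 84.54508209228516), 80.31391143798828)
scene
piece [126, 242, 57, 32, 869] 0.0423 ((469.14849853515625, 375.4915466308594), (150.12599182128906, 59.195892333984375), 79.71668243408203)
plate [121, 242, 70, 46, 1752] 0.038 ((479.2619934082031, 373.57855224609375), (179.8740234375, 107.0274429321289), 80.80906677246094)
```

The wrist view has the piece and the base plate within about 1 mm and 0.3° of each other, with the top at 44 mm, so it lies flat. I'm handing the job in.

```bash
python3 -c "from station import robot; print(robot.finish_job())"
```

```text
the job is handed in; nothing more can be done
None
```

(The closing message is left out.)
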